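# Ease a sealed instrument lid off its gasket with an opening wedge and hold it

## Robot

A 6-joint arm with a two-finger parallel gripper is mounted at the origin on a cart in front of the work surface, level with it; the furniture and walls round the work are solid. World frame = base frame: x ahead of the robot, y to its left, z up, the work surface at z = 0. Lengths are in m, angles in degrees, forces in N, time in s.
With the tool pointing down it reaches from about 0.35 to 0.875 m from the base axis. Payload 4.2 kg.
Tool frame: the origin (TCP) lies midway between the tips of the shut fingers; the grasp point (between the pads) lies arm.pinch_z behind it (arm.pinch_z is the distance from the TCP to the grasp point, in m); z points along the fingers, y is the direction in which the jaws open and shut (so a half turn about z gives the same grasp; the last joint's range is limited). The gripper opens to 87 mm and grips with 3 to 60 N. Pads are 19 mm wide; open, the fingers measure 117 mm over their backs; the gripper's body (75 mm by 190 mm) begins 51 mm behind the grasp point.
Start: joints at [85.061, 22.042, 0.453, 0, -68.411, -14.817], TCP at [0.211, 0.588, 0.223] pointing down, gripper open.
Joint ranges: [-179.83, 179.83], [-69.29, 118.12], [-61.27, 80.66], [-181.25, 117.63], [-171.15, -9.14], [-177.46, 177.46]. Speed limits (degrees/s): [159.86, 159.86, 180, 180, 180, 180].

## Interface

Orientations are given as a 3x3 rotation matrix whose columns are the frame's x, y, z axes.
In Python, from bench import monitor, vision, order, arm gives the robot as it stands.
- The arm moves only by the tool apply_moves, never from a script. Its argument "motion" is text: rows parted by semicolons, each of 7 numbers parted by spaces: the closure, from 0 (fully open) to 1 (shut), then the shift along the tool's x, y, z in cm, then the turn, a rotation vector about the tool's x, y, z in rad. In form: gripper dx dy dz wx wy wz; .... A call has 1 to 10 rows; each row is the pose to reach, as a shift and turn from the pose commanded when the call began, along the tool's axes at that moment; what a row does not reach only later rows make up. A row lasts 1/10 s, in which the tool goes at most 50 mm and 8.59 degrees, less where a joint would pass 70% of its speed; a pose out of reach is approached as far as the arm can. A call with a gripper value outside its range is refused whole. The fingers move at their own pace and stop on an object; "grip_force" is the grip in N (left out, the last holds). Time passes only in rows, so rows that repeat a pose let the fingers close. It gives the time, the measured TCP pose, the force and the opening at its end, in the units of the state.
- monitor.read_state(): the state, without advancing time (a new reading comes with each control period).
- vision.get_image(name): name is "scene" or "top" or "wrist"; returns (picture, depth): 384x512x3 uint8, red, green, blue; 384x512 float32, m along the optical axis (not along the pixel's ray), 0 where there is no reading.
- vision.calibration(name): a dict with "fx", "fy", "cx", "cy" (pixels), "camera_from_world" (4x4, takes a point from world to camera coordinates). Camera axes: x right, y up, looking along -z (the intrinsics and any distortion apply to the point x, -y, -z); pixel columns grow to the right and rows downward; lengths in m; the calibration is good to about 2 mm. A picture is of the moment at which its call begins: read the wrist's pose just before it. calibration takes no time and is no camera call; for the wrist camera it gives the pose at the moment of the call.
- order.close_job(): hands the job in, once; it reports no verdict.
Trained networks look in the newest picture that a camera, given by its name, has taken for a name from the list of things; names that differ only in an ending like _2 or _b are one class to them, and where a whole thing is asked for, a point or a joint stands for the part that bears it (a point fixed in the world has none). Each returns a list of dicts, best first, with "p" (0 to 1); they miss things now and then, are a little off and sometimes report something else, mostly with a low value. They report only what shows in the picture. A call takes as long as a camera call. They do not tell look-alikes from the thing itself.
- vision.trace(camera, thing): "pixels" (384x512 bool, what is visible of it) and "bbox" ([left, top, right, bottom] in pixels, round what is visible of it).
The state is a dict: "time": time; "joint_positions": joint angles; "qd": joint speeds; "joint_torque": joint torques, N m; "ee_pos": TCP position; "orientation": TCP orientation; "ft_force": force on the tool from outside, world axes, zero at the start; "ft_torque": the same for the moment, N m; "gripper_width": finger opening in m.
Only numpy, scipy, OpenCV 4.12 (cv2) and the standard library are available. Lean on these libraries where they do the work, as an engineer would, in place of code of your own. Each camera call takes 0.05 s, during which the arm holds its last target. There are 200 camera calls.

## Task

This sealed instrument case has to be opened for repair: slide its red-tabbed catch fully aside to the left, which frees the lid and uncovers the pry notch, then take the blue opening wedge and push it flat and straight into the notch until the lid's front edge has just come up off its seal, by 3 to 4 mm (no less than 2, and never over 5, since the display ribbon under the lid is short). Finish while still holding the wedge there in the gripper, with only the wedge carrying the lid and the robot touching neither case, lid nor catch, and leave the other things on the bench alone.

Things in the scene. Friction and masses are not known exactly. Their poses are not given: they have to be found in the camera images.
- case: Grey case, 130 mm deep (x, from front to hinged back), 200 mm wide (y, to its left), bolted to a steel plate (160 x 250 x 8 mm); immovable, turned up to 0.3 rad. Origin on the bench under its middle. Front face at x = -65 mm, rim 58 mm, shut lid's top 70 mm above the bench. Pry notch in the middle of the front rim: 36 mm wide, 6 mm high (52 to 58 mm above the bench, the lid above it).
- notch (a point): Middle of the notch's sill, at the case's front face, 52 mm above the bench; axes as the case's. Behind it a level ledge of the same height runs 53 mm into the case.
- lid: White lid with a dark display, 12 mm thick, hinged at the back of the case, hinge axis 133 mm behind the front face. Origin on the hinge axis. Springs press its front edge down with about 4 to 5 N; let go, it shuts. A 32 mm wide tongue in the middle of its front reaches over the notch to the front face; the shut catch hooks over the tongue and lets it rise less than 2 mm.
- lid_front (a point): Middle of the lower front edge of the lid's tongue. Lid shut: 58 mm above the bench; its height above that is the lift.
- catch (a joint): Slide catch on the case's front: 0 = shut (its 44 mm wide steel plate, 6 mm proud of the front, covers the notch), 0.060 m = fully open, at the end of its travel. Slides along the case's +y (left seen from the robot), resists with about 1.5 N, stays where it is left. Starts within 4 mm of shut.
- catch_grip (a point): Point in the catch's red upright tab to pinch or push, 25 mm in front of the case's front face, 68 mm above the bench. Tab: 10 mm thick (along the case's y), reaching from 6 to 36 mm in front of the face, 44 to 78 mm above the bench. Moves with the catch.
- wedge: Blue wedge lying flat, 94 mm long, about 65 g. Origin on the underside below the middle of the grip, x to the nose, z up. Grip block 44 (x -22 to 22) x 22 (y) x 26 mm high. Blade x 22 to 72 mm, 19 mm wide, flat below, ramp on top: 2 mm thick at the nose, 14 mm at the grip. On the sill it meets the lid 17 mm in, lifts it 2 mm at about 27 mm in, 3.5 mm at 33, 5 mm at 39 (white lines at 27 and 39).
- wedge_nose (a point): Middle of the nose edge, on the underside, 72 mm ahead of the wedge's origin.
- parts_dish: Bystander: round steel dish of screws, 67 mm; origin at the middle of its underside.
- precision_driver_2: Bystander: orange precision screwdriver, 127 mm; origin at the middle of its underside.
- headlamp: Bystander: small black battery lamp, 50 mm; origin at the middle of its underside.
- usb_stick: Bystander: black usb stick, 50 mm; origin at the middle of its underside.
There are look-alikes about, which are no part of the job. Of the things shaped like the wedge, the blue one is meant.

How it is judged (in metres and radians):
On the way, in this order (a step that is already met when the one before it is completed fails the run):
1. the catch is slid fully aside while the lid still lies shut (value of joint catch above 0.05 m and z of lid_front in the frame of case below 0.0588 m), for 0.1 s.
2. the wedge, held in the fingers, goes in through the notch and starts to lift the lid (contact force between the fingers and wedge above 2 N and contact force between wedge and lid above 1 N and z of lid_front in the frame of case above 0.059 m and x of wedge_nose in the frame of notch above 0.015 m and value of joint catch above 0.05 m), for 0.1 s.
At the end, for the whole second after the job is handed in: Lid's front edge at rest 1.5 to 5.5 mm above shut, carried by the wedge (over 1 N), its nose over 20 mm in, within 12 mm of the notch's middle, 0.2 rad of straight, 0.14 rad of level; fingers grip the wedge (over 2 N), robot touches neither case, lid nor catch; catch open over 50 mm (z of lid_front in the frame of case between 0.0595 and 0.0635 m and value of joint catch above 0.05 m and contact force between wedge and lid above 1 N and contact force between the fingers and wedge above 2 N and contact force between each of the arm, the fingers and case below 0.5 N and contact force between each of the arm, the fingers and lid below 0.5 N and x of wedge_nose in the frame of notch above 0.02 m and y of wedge_nose in the frame of notch between -0.012 and 0.012 m and angle between the x axis of wedge and the x axis of case, either way round below 0.2 rad and angle between wedge's own z axis and vertical below 0.14 rad and linear speed of wedge below 0.01 m/s and angular speed of lid below 0.05 rad/s); the arm keeps its last pose, push and grip.
It fails at once if the lid's front edge is lifted 6.5 mm or more: the ribbon is strained (z of lid_front in the frame of case above 0.0645 m).
It fails at once if another thing on the bench is moved by more than 30 mm (distance of any of parts_dish, precision_driver_2, headlamp, usb_stick from where it was at the start of the episode above 0.03 m).
It also fails if it takes over 51 s, if anything falls off the work surface, if the arm or the gripper's body presses on something with over 40 N, if the wrist force passes 120 N, or if a joint passes its speed limit or range.

## Working session

There is one attempt and no reset: what is moved stays moved. The work goes in short steps, Python scripts to look and compute and a tool call to move; the robot and the scene stay as the last step left them, time stands still between calls to the robot, and variables do not carry over. Pictures are saved under pics/ and viewed, about 8 in all and at most 12, crops included, and the job is handed in when it is done.

Besides the shell and the picture viewer there is one more tool, called after "Emit:" in YAML: its name, and indented under it one key for each argument. apply_moves: Moves the arm, as the interface text tells. Its arguments: {"type":"object","properties":{"motion":{"type":"string"},"grip_force":{"type":"number"}},"required":["motion"]}

```bash
mkdir -p pics; ls; cat > h.py <<'E'
import numpy as np, cv2
from bench import monitor, vision, order, arm
def save(n,img): cv2.imwrite('pics/'+n+'.png',img[:,:,::-1])
def cloud(cam,d,c=None):
    c=c or vision.calibration(cam)
    v,u=np.mgrid[:d.shape[0],:d.shape[1]]
    P=np.stack([(u-c['cx'])/c['fx']*d,-(v-c['cy'])/c['fy']*d,-d,np.ones_like(d)],-1)
    W=P@np.linalg.inv(c['camera_from_world']).T
    W=W[...,:3]; W[d<=0]=np.nan
    return W
def proj(cam,p,c=None):
    c=c or vision.calibration(cam)
    q=c['camera_from_world']@np.r_[p,1]
    return c['cx']+c['fx']*q[0]/-q[2], c['cy']-c['fy']*q[1]/-q[2]
E
python3 - <<'E'
from h import *
print(arm.pinch_z, monitor.read_state()['time'], vision.calibration('top').keys())
for n in('scene','top'):
    im,d=vision.get_image(n); np.savez(n,im=im,d=d); 
    W=cloud(n,d)
    for t in('case','lid','catch','wedge'):
        for r in vision.trace(n,t)[:3]:
            m=r['pixels']; print(n,t,round(r['p'],2),r['bbox'],np.nanmedian(W[m],0).round(3),np.median(im[m],0))
    if n=='top': a=im
    else: b=im
save('both',cv2.resize(np.vstack([a,b]),(800*3//4,900*3//4))[:600] if 0 else np.hstack([cv2.resize(a,(400,300)),cv2.resize(b,(400,300))]))
save('top',cv2.resize(a,(768,576)))
E
```

```text
pics
0.0187 0.0 dict_keys(['fx', 'fy', 'cx', 'cy', 'camera_from_world'])
scene case 0.69 [290.8, 193.7, 395.3, 275.2] [ 0.536 -0.236  0.069] [154. 152. 154.]
scene lid 0.63 [305.4, 192.7, 393.2, 252.0] [ 0.565 -0.233  0.071] [227. 229. 223.]
scene catch 0.85 [336.2, 233.0, 351.6, 257.9] [ 0.497 -0.244  0.071] [126.5  79.5  82. ]
scene wedge 0.77 [248.0, 198.5, 267.0, 223.3] [ 0.515 -0.002  0.014] [ 67.  152.5  85. ]
scene wedge 0.76 [196.6, 214.2, 228.0, 234.4] [0.409 0.078 0.014] [114.  78.  54.]
scene wedge 0.69 [245.2, 237.0, 274.0, 276.5] [ 0.394 -0.083  0.014] [114.  79.  55.]
top case 0.69 [297.1, 136.9, 418.0, 230.0] [ 0.558 -0.215  0.069] [147. 140. 137.]
top lid 0.92 [310.9, 137.2, 417.1, 211.9] [ 0.571 -0.225  0.07 ] [214. 215. 201.]
top catch 0.57 [360.1, 202.5, 383.4, 219.8] [ 0.497 -0.24   0.075] [126.   71.5  62. ]
top catch 0.35 [111.0, 140.5, 137.5, 163.8] [0.658 0.301 0.043] [29. 28. 27.]
top wedge 0.95 [215.5, 234.7, 234.3, 274.8] [0.418 0.081 0.023] [91. 52. 28.]
top wedge 0.84 [295.1, 243.2, 305.7, 288.4] [ 0.396 -0.079  0.019] [94. 55. 31.]
top wedge 0.62 [243.6, 197.9, 282.1, 222.8] [ 0.517 -0.001  0.015] [ 43. 128.  55.]
```

View pics/top.png

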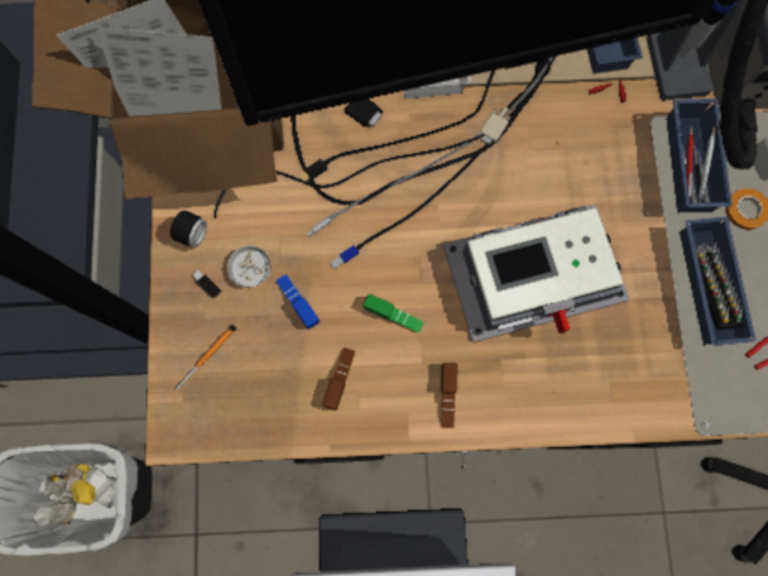

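```bash
python3 - <<'E'
from h import *
Z=np.load('scene.npz'); save('scene',cv2.resize(Z['im'],(768,576)))
E
```

```text
(no output)
```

View pics/scene.png

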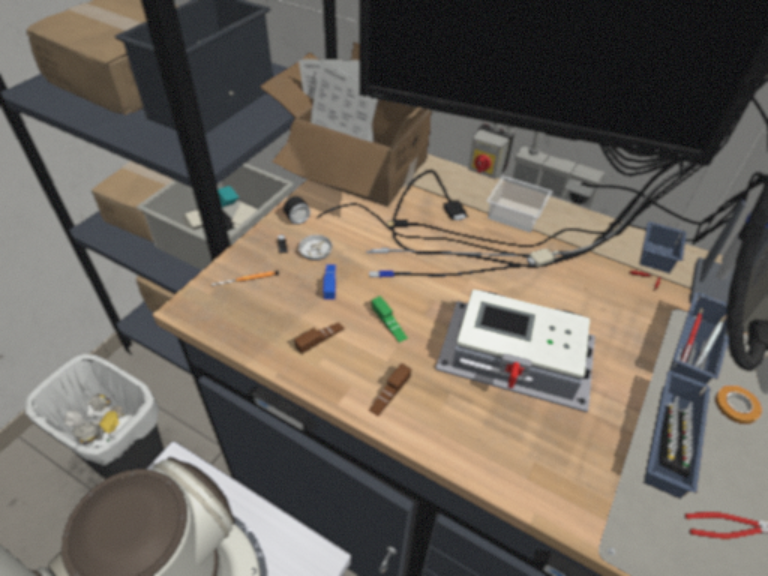

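The top view (768 px) shows the case at right, turned counter-clockwise by about 0.25 rad, with its red tab at (562,320). The blue wedge is at (298,302), with white lines near (290,290) and its nose to the upper left. The green and brown ones are look-alikes. The scene view agrees.

```bash
cat > est.py <<'E'
from h import *
def est(cam,im,d,c=None):
    W=cloud(cam,d,c); h=cv2.cvtColor(im,cv2.COLOR_RGB2HSV).astype(int)
    fin=np.isfinite(W[...,2]); x,y,z=W[...,0],W[...,1],W[...,2]
    def pca(m):
        P=W[m][:,:2]; r=cv2.minAreaRect(P.astype(np.float32)); return r
    blue=fin&(h[...,0]>105)&(h[...,0]<125)&(h[...,1]>150)&(h[...,2]>60)&(x>.3)&(x<.65)&(y>.05)&(y<.3)&(z<.06)&(z>.002)
    if blue.sum()>30:
        n,l,s,ce=cv2.connectedComponentsWithStats(blue.astype(np.uint8)); k=1+np.argmax(s[1:,4]); blue=l==k
        P=W[blue]; (cx,cy),(w,hh),a=pca(blue)
        b=cv2.boxPoints(((cx,cy),(w,hh),a)); e=max([b[1]-b[0],b[2]-b[1]],key=np.linalg.norm); e/=np.linalg.norm(e)
        t=(P[:,:2]-[cx,cy])@e
        if np.median(P[t>.01,2])>np.median(P[t<-.01,2]): e=-e; t=-t
        hi=P[P[:,2]>.02]
        print('wedge n',blue.sum(),'centre',cx,cy,'size',w,hh,'yaw',np.arctan2(e[1],e[0]),'hi-mean',hi.mean(0),'nose',np.array([cx,cy])+e*.047)
    white=fin&(abs(z-.070)<.006)&(x>.42)&(x<.72)&(y<-.05)&(y>-.4)&(h[...,1]<200)
    if white.sum()>200:
        n,l,s,ce=cv2.connectedComponentsWithStats(white.astype(np.uint8)); k=1+np.argmax(s[1:,4]); w_=cv2.morphologyEx((l==k).astype(np.uint8),cv2.MORPH_OPEN,np.ones((9,9)))>0
        (cx,cy),(w,hh),a=pca(w_); print('lidtop n',w_.sum(),cx,cy,w,hh,a,'z',np.median(z[w_]))
    red=fin&((h[...,0]<8)|(h[...,0]>172))&(h[...,1]>150)&(h[...,2]>70)&(x>.4)&(x<.55)&(y<-.1)&(y>-.33)&(z>.03)&(z<.1)
    if red.sum()>10:
        P=W[red]; top=P[P[:,2]>.070]; (cx,cy),s,a=cv2.minAreaRect(top[:,:2].astype(np.float32))
        print('tab n',red.sum(),'top',len(top),cx,cy,s,a,top.mean(0))
    return W
E
python3 - <<'E'
from est import *
for n in('top','scene'):
    Z=np.load(n+'.npz'); print(n); est(n,Z['im'],Z['d'])
s=monitor.read_state(); print(s['ee_pos'],s['orientation'].round(3) if hasattr(s['orientation'],'round') else s['orientation'])
E
```

```text
top
wedge n 293 centre 0.545272707939148 0.1393311619758606 size 0.0932789146900177 0.02128293737769127 yaw 0.5459287 hi-mean [0.52352263 0.12665585 0.0257617 ] nose [0.58544105 0.16373413]
lidtop n 4686 0.5712160468101501 -0.2271723449230194 0.12375479936599731 0.20126815140247345 11.197953224182129 z 0.07047743702624132
tab n 67 top 57 0.4839256703853607 -0.24371223151683807 (0.028453420847654343, 0.009870392270386219) 9.017168998718262 [ 0.48377211 -0.24324115  0.07805016]
scene
wedge n 125 centre 0.5393420457839966 0.13736549019813538 size 0.08746499568223953 0.016817200928926468 yaw 0.5849884 hi-mean [0.52008701 0.1240614  0.02591499] nose [0.57852681 0.1633184 ]
lidtop n 3064 0.5745149254798889 -0.22809654474258423 0.1308927983045578 0.20027145743370056 12.36248779296875 z 0.0708033758308741
tab n 82 top 47 0.481844961643219 -0.24507957696914673 (0.027563467621803284, 0.009644495323300362) 11.394442558288574 [ 0.4802462  -0.24521346  0.07749815]
[0.21122525 0.58817511 0.22250596] [[ 0.941 -0.338 -0.   ]
 [-0.338 -0.941 -0.   ]
 [-0.     0.    -1.   ]]
```

Emit:
apply_moves:
  motion: "0 42.8 33.3 -2.8 0 0 -0.546;0 42.8 33.3 -2.8 0 0 -0.546;0 42.8 33.3 -2.8 0 0 -0.546;0 42.8 33.3 -2.8 0 0 -0.546;0 42.8 33.3 -2.8 0 0 -0.546;0 42.8 33.3 -2.8 0 0 -0.546;0 42.8 33.3 -2.8 0 0 -0.546;0 42.8 33.3 -2.8 0 0 -0.546;0 42.8 33.3 -2.8 0 0 -0.546;0 42.8 33.3 -2.8 0 0 -0.546"

```text
time: 1.5
ee_pos: [0.4792, 0.1646, 0.2489]
orientation: [[0.98, 0.2, 0.001], [0.2, -0.98, 0.001], [0.001, -0.0, -1.0]]
ft_force: [0.5, 2.2, -0.5]
gripper_width: 0.0872
```

Emit:
apply_moves:
  motion: "0 0 0 0 0 0 0;0 0 0 0 0 0 0"

```text
time: 1.7
ee_pos: [0.4789, 0.1653, 0.2483]
orientation: [[0.98, 0.197, -0.0], [0.197, -0.98, 0.0], [0.0, -0.0, -1.0]]
ft_force: [-1.0, -0.4, 0.0]
gripper_width: 0.0869
```

```bash
python3 - <<'E'
from est import *
c=vision.calibration('wrist'); im,d=vision.get_image('wrist'); save('w1',im)
print(np.linalg.inv(c['camera_from_world']).round(3))
est('wrist',im,d,c)
E
```

```text
[[ 0.196  0.939  0.281  0.557]
 [-0.981  0.188  0.056  0.181]
 [ 0.    -0.287  0.958  0.409]
 [ 0.     0.     0.     1.   ]]
wedge n 463 centre 0.5252941250801086 0.1273220330476761 size 0.040184587240219116 0.01830063760280609 yaw -2.5733545 hi-mean [0.52543963 0.12727882 0.0250515 ] nose [0.48568016 0.10202908]
```

View pics/w1.png

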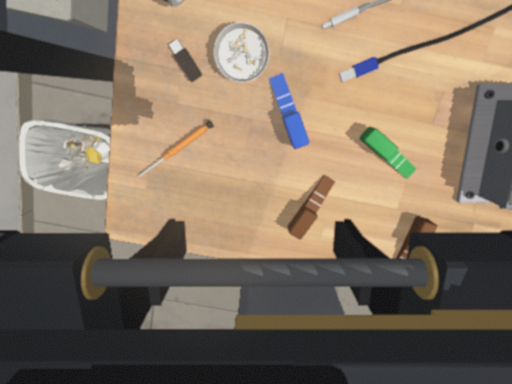

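The wrist view shows the blue wedge, grip at (293,130) and nose at (280,77). The top view and the wrist view agree on its origin, about (0.525, 0.127), yaw 0.56. Next, the catch.

Emit:
apply_moves:
  motion: "1 -7.5 44.7 5 0 0 0;1 -7.5 44.7 5 0 0 0;1 -7.5 44.7 5 0 0 0;1 -7.5 44.7 5 0 0 0;1 -7.5 44.7 5 0 0 0;1 -7.5 44.7 5 0 0 0;1 -7.5 44.7 5 0 0 0;1 -7.5 44.7 5 0 0 0;1 -7.5 44.7 5 0 0 0;1 -7.5 44.7 5 0 0 0"

```text
time: 2.75
ee_pos: [0.4945, -0.289, 0.1969]
orientation: [[0.98, 0.197, -0.002], [0.197, -0.98, -0.0], [-0.002, -0.0, -1.0]]
ft_force: [0.8, 0.4, -0.4]
gripper_width: 0.0151
```

Emit:
apply_moves:
  motion: "1 0 0 0 0 0 0;1 0 0 0 0 0 0"

```text
time: 2.95
ee_pos: [0.4948, -0.2849, 0.1984]
orientation: [[0.979, 0.202, -0.0], [0.202, -0.979, 0.0], [-0.0, -0.0, -1.0]]
ft_force: [0.8, 0.2, -0.0]
gripper_width: 0.0025
```

```bash
python3 - <<'E'
from est import *
c=vision.calibration('wrist'); im,d=vision.get_image('wrist'); save('w2',im); np.savez('w2',im=im,d=d,M=c['camera_from_world'])
W=est('wrist',im,d,c)
for n in('lid','catch','case'):
    for r in vision.trace('wrist',n)[:1]:
        print(n,r['p'],r['bbox'])
E
```

```text
lidtop n 30488 0.5693551301956177 -0.23044563829898834 0.13718067109584808 0.20271144807338715 14.450552940368652 z 0.06911314476938077
tab n 263 top 254 0.4861305356025696 -0.2456018179655075 (0.02744714915752411, 0.008747654035687447) 12.235909461975098 [ 0.48662037 -0.24568362  0.07639021]
lid 0.68 [98.0, 1.8, 329.2, 151.4]
catch 0.55 [194.9, 151.3, 242.5, 197.7]
case 0.84 [99.3, 0.0, 340.0, 197.1]
```

View pics/w2.png

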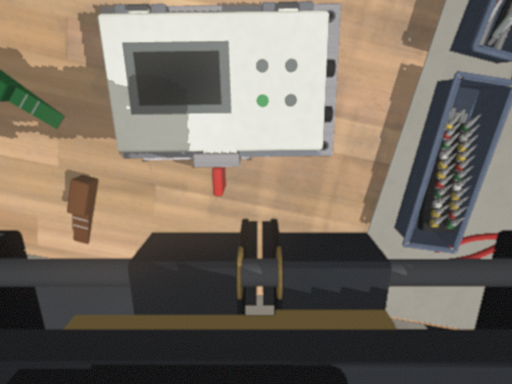

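The wrist view shows the case nearly square to the tool, lid front edge at row ~155, red tab at (218,180), shut fingers at (260,240). I'll fit the lid edges for an accurate yaw and centre.

```bash
python3 - <<'E'
from h import *
Z=np.load('w2.npz'); c=vision.calibration('wrist'); c['camera_from_world']=Z['M']
W=cloud('wrist',Z['d'],c); im=Z['im']
g=cv2.cvtColor(im,cv2.COLOR_RGB2HSV)
m=(g[...,1]<60)&(g[...,2]>150)&(W[...,2]>.06)
n,l,s,ce=cv2.connectedComponentsWithStats(m.astype(np.uint8)); m=l==1+np.argmax(s[1:,4])
cnt=cv2.findContours(m.astype(np.uint8),cv2.RETR_EXTERNAL,cv2.CHAIN_APPROX_NONE)[0]; cnt=max(cnt,key=len)[:,0]
# back-project contour px on plane z=.070
Mi=np.linalg.inv(Z['M'])
def pl(u,v,z):
    r=Mi[:3,:3]@np.array([(u-c['cx'])/c['fx'],-(v-c['cy'])/c['fy'],-1]); o=Mi[:3,3]; return (o+r*(z-o[2])/r[2])[:2]
P=np.array([pl(u,v,.070) for u,v in cnt])
def line(sel):
    vx,vy,x,y=cv2.fitLine(P[sel].astype(np.float32),cv2.DIST_HUBER,0,.001,.001).ravel(); r=abs((P[sel]-[x,y])@[-vy,vx]); return (vx,vy),(x,y),np.median(r),sel.sum()
u,v=cnt.T
for n,sel in dict(front=(v>140)&(u>130)&(u<185),front2=(v>140)&(u>250)&(u<310),right=(u>310)&(v>25)&(v<140),back=(v<25)&(u>130)&(u<300),left=(u<125)&(v>25)&(v<140)).items():
    if sel.sum()>10:
        d,p,r,k=line(sel); print(n,'ang',np.degrees(np.arctan2(d[1],d[0])).round(2),'pt',p,'res',r,k)
im2=cv2.resize(im[120:210,90:350],None,fx=3,fy=3,interpolation=cv2.INTER_CUBIC); save('w2c',im2)
E
```

```text
front ang -76.98 pt (np.float32(0.50293803), np.float32(-0.17711985)) res 0.00021158956250861188 54
front2 ang -77.01 pt (np.float32(0.52967083), np.float32(-0.30525428)) res 0.0001891332504248768 59
right ang 12.34 pt (np.float32(0.5951897), np.float32(-0.32504925)) res 0.0002243899823775168 114
back ang -77.32 pt (np.float32(0.63262767), np.float32(-0.22106184)) res 0.00031625800501709636 173
left ang 12.53 pt (np.float32(0.5556696), np.float32(-0.1327855)) res 0.00022490587507915306 114
```

View pics/w2c.png

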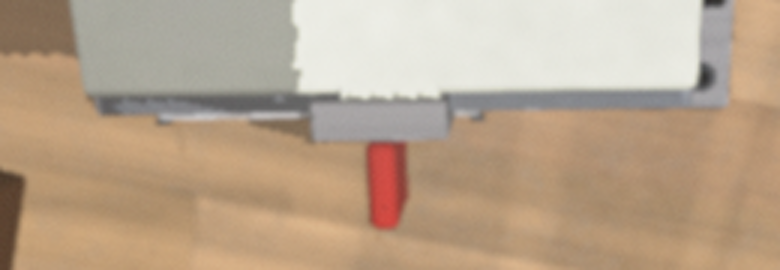

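Emit:
apply_moves:
  motion: "1 -0.4 0 4 0 0 -0.011;1 -0.4 0 8 0 0 -0.011;1 -0.4 0 12 0 0 -0.011;1 -0.4 0 14.6 0 0 -0.011;1 -0.4 0 14.6 0 0 -0.011;1 -0.4 -1.0 14.6 0 0 -0.011;1 -0.4 -2 14.6 0 0 -0.011;1 -0.4 -3 14.6 0 0 -0.011;1 -0.4 -3.5 14.6 0 0 -0.011"

```text
time: 4.05
ee_pos: [0.4844, -0.2522, 0.0542]
orientation: [[0.977, 0.212, 0.004], [0.212, -0.977, -0.001], [0.003, 0.002, -1.0]]
ft_force: [0.9, -2.3, 2.8]
gripper_width: 0.0006
```

```bash
python3 - <<'E'
from est import *
s=monitor.read_state(); print(s['ee_pos'],s['ft_force'],s['gripper_width'])
c=vision.calibration('wrist'); im,d=vision.get_image('wrist'); est('wrist',im,d,c); save('w3',im[80:])
E
```

```text
[ 0.48443139 -0.25224619  0.05419554] [ 0.9162879  -2.34454097  2.78645432] 0.0006150076455906016
lidtop n 83525 0.5465454459190369 -0.23460470139980316 0.10971502214670181 0.1997055560350418 12.259196281433105 z 0.0691756942442816
tab n 118 top 118 0.4968450963497162 -0.23485204577445984 (0.003443244146183133, 0.008477920666337013) 16.59783172607422 [ 0.49699012 -0.23492737  0.07595723]
```

View pics/w3.png

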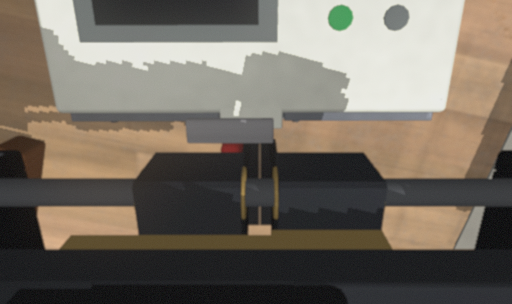

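Contact is made (−2.3 N in y) and the tab is sliding. I'll continue the push.

Emit:
apply_moves:
  motion: "1 0 -0.8 0 0 0 0;1 0 -1.6 0 0 0 0;1 0 -2.4 0 0 0 0;1 0 -3.2 0 0 0 0;1 0 -3.8 0 0 0 0;1 0 -3.8 0 0 0 0"

```text
time: 4.7
ee_pos: [0.4746, -0.2149, 0.0521]
orientation: [[0.977, 0.211, -0.001], [0.211, -0.977, 0.001], [-0.001, -0.001, -1.0]]
ft_force: [-0.1, 0.0, -0.4]
gripper_width: 0.0004
```

Emit:
apply_moves:
  motion: "1 0 -0.3 0 0 0 0;1 0 -0.5 0 0 0 0;1 0 -0.5 0 0 0 0"

```text
time: 5.0
ee_pos: [0.4738, -0.2108, 0.052]
orientation: [[0.978, 0.21, -0.001], [0.21, -0.978, 0.0], [-0.001, -0.001, -1.0]]
ft_force: [-0.1, -1.1, 0.1]
gripper_width: 0.0003
```

Emit:
apply_moves:
  motion: "1 0 -0.2 0 0 0 0;1 0 -0.4 0 0 0 0;1 0 -0.4 0 0 0 0"

```text
time: 5.3
ee_pos: [0.4732, -0.2069, 0.0522]
orientation: [[0.978, 0.211, -0.001], [0.211, -0.978, 0.0], [-0.001, -0.0, -1.0]]
ft_force: [0.8, 0.1, 0.4]
gripper_width: 0.0004
```

Emit:
apply_moves:
  motion: "1 0 -0.1 0 0 0 0;1 0 -0.2 0 0 0 0;1 0 -0.2 0 0 0 0"

```text
time: 5.6
ee_pos: [0.473, -0.2051, 0.0523]
orientation: [[0.978, 0.211, -0.0], [0.211, -0.978, 0.0], [-0.0, -0.0, -1.0]]
ft_force: [-0.1, -0.2, 0.4]
gripper_width: 0.0003
```

Emit:
apply_moves:
  motion: "1 0 -0.1 0 0 0 0;1 0 -0.2 0 0 0 0;1 0 -0.2 0 0 0 0"

```text
time: 5.9
ee_pos: [0.4729, -0.2042, 0.0524]
orientation: [[0.977, 0.211, 0.001], [0.211, -0.977, -0.001], [0.0, 0.002, -1.0]]
ft_force: [0.4, -8.3, -1.7]
gripper_width: 0.0009
```

The catch is at its stop (8 N). Backing off, rising, and going over the wedge.

Emit:
apply_moves:
  motion: "1 -0.3 0.6 0 0 0 0;1 -0.3 0.8 -4 0 0 0;1 -0.3 0.8 -8 0 0 0;0 0 0 -11 0 0 0;0 3 -7.5 -11 0 0 -0.1;0 6 -15 -11 0 0 -0.2;0 9 -22 -10 0 0 -0.3;0 12 -27 -8 0 0 -0.347;0 12 -31.2 -6.8 0 0 -0.347;0 12 -31.2 -6.8 0 0 -0.347"

```text
time: 6.9
ee_pos: [0.5203, 0.0917, 0.1285]
orientation: [[0.848, 0.531, 0.001], [0.531, -0.848, 0.001], [0.001, -0.001, -1.0]]
ft_force: [1.0, -0.5, 0.0]
gripper_width: 0.0484
```

Emit:
apply_moves:
  motion: "0 0 0 0 0 0 0;0 0 0 0 0 0 0"

```text
time: 7.1
ee_pos: [0.52, 0.0905, 0.1282]
orientation: [[0.846, 0.532, -0.001], [0.532, -0.846, -0.0], [-0.001, -0.001, -1.0]]
ft_force: [0.6, -0.3, -0.2]
gripper_width: 0.0646
```

```bash
python3 - <<'E'
from est import *
im,d=vision.get_image('top'); est('top',im,d); 
s=monitor.read_state(); print(s['time'],s['ee_pos'],s['orientation'])
c=vision.calibration('wrist'); im,d=vision.get_image('wrist'); est('wrist',im,d,c); save('w4',im)
E
```

```text
lidtop n 4606 0.5723594427108765 -0.22711671888828278 0.12601514160633087 0.2012784332036972 13.521455764770508 z 0.0705043587332217
tab n 77 top 62 0.47175973653793335 -0.18849721550941467 (0.02919226884841919, 0.010122199542820454) 11.891314506530762 [ 0.4718914  -0.18784218  0.07759738]
7.15 [0.52003494 0.0895122  0.12848886] [[ 8.47366093e-01  5.31008802e-01 -5.97865351e-04]
 [ 5.31008912e-01 -8.47366234e-01  3.17999939e-05]
 [-4.89724834e-04 -3.44418067e-04 -9.99999821e-01]]
wedge n 848 centre 0.5255216360092163 0.1268179714679718 size 0.039248887449502945 0.018758289515972137 yaw 0.5387343 hi-mean [0.52608388 0.12667823 0.02497159] nose [0.5658645  0.15093132]
```

View pics/w4.png

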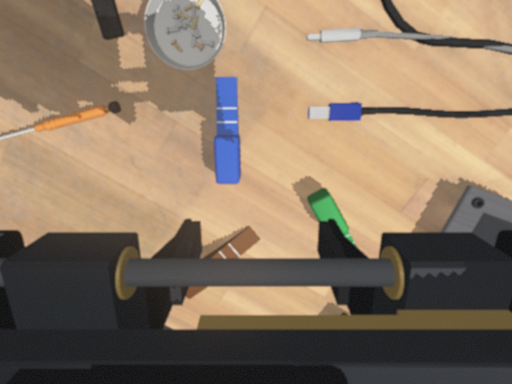

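Top view confirms the tab moved 56 mm, so the catch is at about 60 mm open. The wrist view shows the wedge grip at (228,160), aligned with the tool. Descend and grasp.

Emit:
apply_moves:
  motion: "0 1.2 -1.5 2 0 0 0;0 2.4 -2.9 4 0 0 0;0 2.4 -2.9 7 0 0 0;0 2.4 -2.9 10 0 0 0;0 2.4 -2.9 11.5 0 0 0;0 2.4 -2.9 12.4 0 0 0;0 2.4 -2.9 12.4 0 0 0;0 2.4 -2.9 12.4 0 0 0"

```text
time: 8.0
ee_pos: [0.5261, 0.1264, 0.0055]
orientation: [[0.848, 0.53, 0.002], [0.53, -0.848, 0.001], [0.002, 0.0, -1.0]]
ft_force: [0.4, -0.4, -0.3]
gripper_width: 0.087
```

Emit:
apply_moves:
  motion: "1 0 0 0 0 0 0;1 0 0 0 0 0 0;1 0 0 0 0 0 0;1 0 0 0 0 0 0;1 0 0 0 0 0 0;1 0 0 0 0 0 0;1 0 0 0 0 0 0;1 0 0 0 0 0 0"
  grip_force: 40

```text
time: 8.8
ee_pos: [0.5253, 0.1267, 0.0045]
orientation: [[0.848, 0.531, -0.0], [0.531, -0.848, -0.0], [-0.0, 0.0, -1.0]]
ft_force: [0.7, -0.4, -0.5]
gripper_width: 0.0311
```

Emit:
apply_moves:
  motion: "1 0 0 0 0 0 0;1 0 0 0 0 0 0;1 0 0 0 0 0 0;1 0 0 0 0 0 0;1 0 0 0 0 0 0"

```text
time: 9.3
ee_pos: [0.5253, 0.1267, 0.0045]
orientation: [[0.848, 0.53, -0.0], [0.53, -0.848, -0.0], [-0.0, 0.0, -1.0]]
ft_force: [0.5, 0.3, 0.4]
gripper_width: 0.0218
```

Grasped (21.8 mm). Lift, and carry to a pre-insert hover.

Emit:
apply_moves:
  motion: "1 0 0 -4 0 0 0;1 0 0 -8 0 0 0;1 -2 2 -11.5 0 0 0;1 -6 5.5 -11.5 0 0 0.1;1 -10 9 -11.5 0 0 0.2;1 -14 12.8 -11.5 0 0 0.3;1 -18 16.4 -11.5 0 0 0.344;1 -22 20 -11.5 0 0 0.344;1 -26 23.7 -11.5 0 0 0.344;1 -29.9 27.3 -11.5 0 0 0.344"

```text
time: 10.3
ee_pos: [0.4227, -0.2393, 0.1197]
orientation: [[0.977, 0.214, 0.0], [0.214, -0.977, -0.0], [0.0, 0.0, -1.0]]
ft_force: [2.3, 0.7, -0.7]
gripper_width: 0.0219
```

Emit:
apply_moves:
  motion: "1 0 0 0 0 0 0;1 0 0 0 0 0 0;1 0 0 0 0 0 0"

```text
time: 10.6
ee_pos: [0.4237, -0.237, 0.1195]
orientation: [[0.977, 0.214, -0.0], [0.214, -0.977, 0.0], [-0.0, -0.0, -1.0]]
ft_force: [-0.3, -0.3, -1.2]
gripper_width: 0.0216
```

```bash
python3 - <<'E'
from est import *
s=monitor.read_state(); print(s['time'],s['ee_pos'],s['orientation'],s['gripper_width'])
c=vision.calibration('wrist'); im,d=vision.get_image('wrist'); est('wrist',im,d,c); save('w5',cv2.resize(im[60:260,120:440],None,fx=2.4,fy=2.4)); np.savez('w5',im=im,d=d,M=c['camera_from_world'])
W=cloud('wrist',d,c); h=cv2.cvtColor(im,cv2.COLOR_RGB2HSV).astype(int)
b=(h[...,0]>105)&(h[...,0]<125)&(h[...,1]>150)&(h[...,2]>60)&np.isfinite(W[...,2])&(W[...,2]>.09)
P=W[b]; ex=np.array([.977,.213]);ey=np.array([-.213,.977])
t=P[:,:2]@ex; print('blue',b.sum(),'ex max',np.percentile(t,[95,99,100]),'ey med',np.median(P[:,:2]@ey), 'yaw',cv2.fitLine(P[:,:2].astype(np.float32),cv2.DIST_L2,0,.01,.01).ravel())
E
```

```text
10.6 [ 0.42373338 -0.23701411  0.11947653] [[ 9.76809705e-01  2.14109233e-01 -1.90321653e-04]
 [ 2.14109271e-01 -9.76809693e-01  2.08302982e-04]
 [-1.41308444e-04 -2.44222005e-04 -9.99999960e-01]] 0.02163163940522056
lidtop n 26178 0.5347459316253662 -0.23729978501796722 0.056605055928230286 0.20018140971660614 12.313065528869629 z 0.06894027880194796
tab n 279 top 279 0.4715419411659241 -0.18974269926548004 (0.02261354960501194, 0.007708090357482433) 11.601344108581543 [ 0.46938544 -0.1898533   0.07688651]
blue 1588 ex max [0.43288379 0.43435757 0.43442254] ey med -0.32397364456807304 yaw [ 0.9814536   0.19169988  0.43816584 -0.23539671]
```

View pics/w5.png

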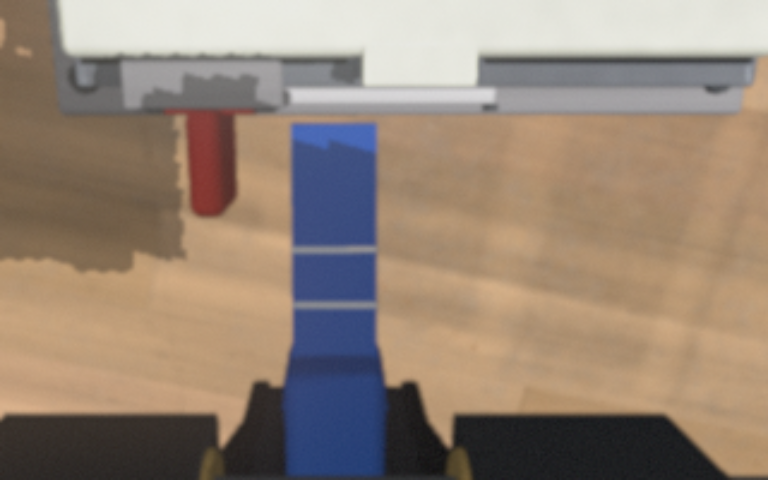

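The crop shows the wedge nose at (335,125) level and straight in the grip, and the tongue at columns 363–478, with its front at row ~87. The open catch is to the left. Locating the tongue exactly:

```bash
python3 - <<'E'
from h import *
Z=np.load('w5.npz'); c=vision.calibration('wrist'); M=Z['M'];Mi=np.linalg.inv(M)
def pl(u,v,z):
    r=Mi[:3,:3]@np.array([(u-c['cx'])/c['fx'],-(v-c['cy'])/c['fy'],-1]); o=Mi[:3,3]; return (o+r*(z-o[2])/r[2])[:2]
R=np.array([[.977,.213],[-.213,.977]])
f=lambda U,V,z:(R@pl(120+U/2.4-.3,60+V/2.4-.3,z)).round(4)
print('tongueL',f(363,70,.07),'R',f(478,70,.07),'front',f(420,87,.07))
print('nose L',f(292,124,.117),'R',f(376,124,.117))
print('lid front l/r',f(70,54,.07),f(750,54,.07))
s=monitor.read_state();print(R@np.array(s['ee_pos'])[:2])
E
```

```text
tongueL [ 0.4475 -0.3298] R [ 0.4475 -0.3616] front [ 0.443  -0.3457]
nose L [ 0.4353 -0.3127] R [ 0.4353 -0.331 ]
lid front l/r [ 0.4516 -0.2493] [ 0.4517 -0.436 ]
[ 0.3638649  -0.32151493]
```

Emit:
apply_moves:
  motion: "1 -0.6 1.2 0 0 0 0;1 -0.6 2.4 0 0 0 0;1 -0.6 2.4 2 0 0 0;1 -0.6 2.4 4 0 0 0;1 -0.6 2.4 5.5 0 0 0;1 -0.6 2.4 6.2 0 0 0;1 -0.6 2.4 6.2 0 0 0;1 -0.6 2.4 6.2 0 0 0"

```text
time: 11.45
ee_pos: [0.4236, -0.2626, 0.058]
orientation: [[0.977, 0.214, 0.001], [0.214, -0.977, -0.001], [0.001, 0.001, -1.0]]
ft_force: [0.5, -0.1, -0.2]
gripper_width: 0.0214
```

```bash
python3 - <<'E'
from h import *
s=monitor.read_state(); R=np.array([[.977,.213],[-.213,.977]])
print(s['time'],s['ee_pos'],R@np.array(s['ee_pos'])[:2],np.array(s['ft_force']).round(2),s['gripper_width'])
c=vision.calibration('wrist'); im,d=vision.get_image('wrist'); save('w6',cv2.resize(im[60:260,120:440],None,fx=2.4,fy=2.4))
E
```

```text
11.45 [ 0.42364614 -0.26258228  0.05803477] [ 0.35797225 -0.34677952] [ 0.49 -0.11 -0.16] 0.02138380838229469
```

View pics/w6.png

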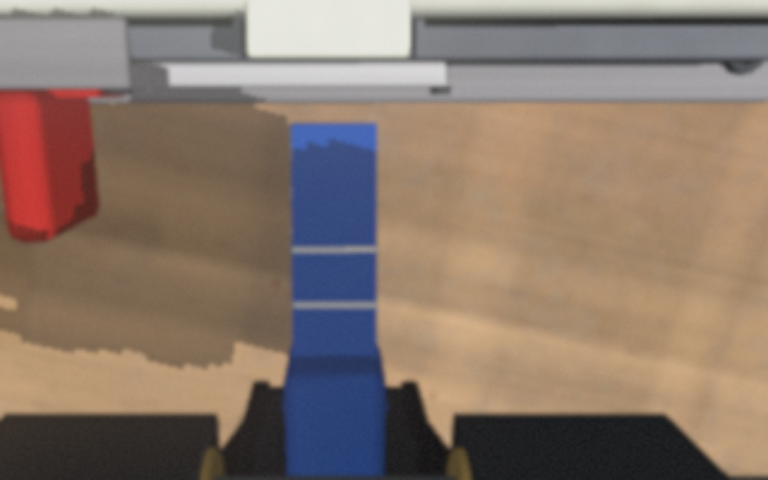

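Blade is centred under the tongue (334 vs 328 px, about 1 mm), with a gap to the face of about 13 mm. Advancing 12 mm into the notch, before lid contact.

Emit:
apply_moves:
  motion: "1 0.4 0 0.07 0 0 0;1 0.8 0 0.07 0 0 0;1 1.2 0 0.07 0 0 0;1 1.6 0 0.07 0 0 0;1 2 0 0.07 0 0 0;1 2.5 0 0.07 0 0 0;1 2.5 0 0.07 0 0 0"

```text
time: 12.2
ee_pos: [0.4482, -0.2569, 0.0569]
orientation: [[0.977, 0.214, 0.001], [0.214, -0.977, -0.0], [0.0, 0.0, -1.0]]
ft_force: [0.8, -0.2, -0.6]
gripper_width: 0.0218
```

```bash
python3 - <<'E'
from h import *
s=monitor.read_state(); R=np.array([[.977,.213],[-.213,.977]])
print(s['time'],s['ee_pos'],R@np.array(s['ee_pos'])[:2],np.array(s['ft_force']).round(2),s['gripper_width'])
E
```

```text
12.2 [ 0.44824346 -0.25694145  0.05688505] [ 0.38320533 -0.34650766] [ 0.81 -0.24 -0.65] 0.021806512240316305
```

Emit:
apply_moves:
  motion: "1 0.3 0 0 0 0 0;1 0.6 0 0 0 0 0;1 0.9 0 0 0 0 0;1 1.2 0 0 0 0 0;1 1.4 0 0 0 0 0;1 1.4 0 0 0 0 0;1 1.4 0 0 0 0 0"

```text
time: 12.9
ee_pos: [0.4583, -0.2539, 0.0566]
orientation: [[0.977, 0.213, -0.006], [0.213, -0.977, 0.001], [-0.005, -0.002, -1.0]]
ft_force: [-5.6, -1.3, 3.1]
gripper_width: 0.0216
```

```bash
cat > chk.py <<'E'
from h import *
s=monitor.read_state(); R=np.array([[.977,.213],[-.213,.977]])
print(s['time'],s['ee_pos'],R@np.array(s['ee_pos'])[:2],np.array(s['ft_force']).round(2),s['gripper_width'])
for n in ('wrist','top','scene'):
    c=vision.calibration(n); im,d=vision.get_image(n); W=cloud(n,d,c); np.savez(n+'_now',im=im,d=d,M=c['camera_from_world'])
    h=cv2.cvtColor(im,cv2.COLOR_RGB2HSV); P=W.reshape(-1,3); a=P[:,:2]@R.T
    m=(abs(P[:,2]-.072)<.008)&(a[:,0]>.455)&(a[:,0]<.56)&(abs(a[:,1]+.3457)<.09)&(h[...,2].ravel()>90)&(h[...,1].ravel()<60)
    x=a[m,0]-.443; A=np.c_[x,np.ones_like(x)]; 
    for _ in range(3):
        k=np.linalg.lstsq(A,P[m,2],rcond=None)[0] if _==0 else np.linalg.lstsq(A[g],P[m,2][g],rcond=None)[0]
        r=abs(P[m,2]-A@k); g=r<.003
    print(n,m.sum(),'slope',k[0].round(4),'z front',k[1].round(4),'lift from slope mm',(-k[0]*133).round(2))
    if n=='wrist': img=im
save('w7',cv2.resize(img[60:260,120:440],None,fx=2.4,fy=2.4))
E
python3 chk.py; python3 - <<'E'
from h import *
R=np.array([[.977,.213],[-.213,.977]])
for n in ('w2','w5'):
    Z=np.load(''+n+'.npz'); c=vision.calibration('wrist'); c['camera_from_world']=Z['M']; W=cloud('wrist',Z['d'],c)
    h=cv2.cvtColor(Z['im'],cv2.COLOR_RGB2HSV); P=W.reshape(-1,3); a=P[:,:2]@R.T
    m=(abs(P[:,2]-.072)<.008)&(a[:,0]>.455)&(a[:,0]<.56)&(abs(a[:,1]+.3457)<.09)&(h[...,2].ravel()>90)&(h[...,1].ravel()<60)
    x=a[m,0]-.443; k=np.linalg.lstsq(np.c_[x,np.ones_like(x)],P[m,2],rcond=None)[0]; print('shut',n,m.sum(),k, -k[0]*133)
E
```

```text
12.9 [ 0.45827958 -0.25391461  0.05656339] [ 0.39365534 -0.34568812] [-5.6  -1.3   3.05] 0.02162467709976711
wrist 45151 slope -0.0018 z front 0.0698 lift from slope mm 0.24
top 525 slope -0.0204 z front 0.0729 lift from slope mm 2.71
scene 411 slope -0.0065 z front 0.0718 lift from slope mm 0.87
shut w2 18912 [0.00267172 0.06886498] -0.35533870238945137
shut w5 20566 [0.01050853 0.06861069] -1.3976343899710992
```

View pics/w7.png

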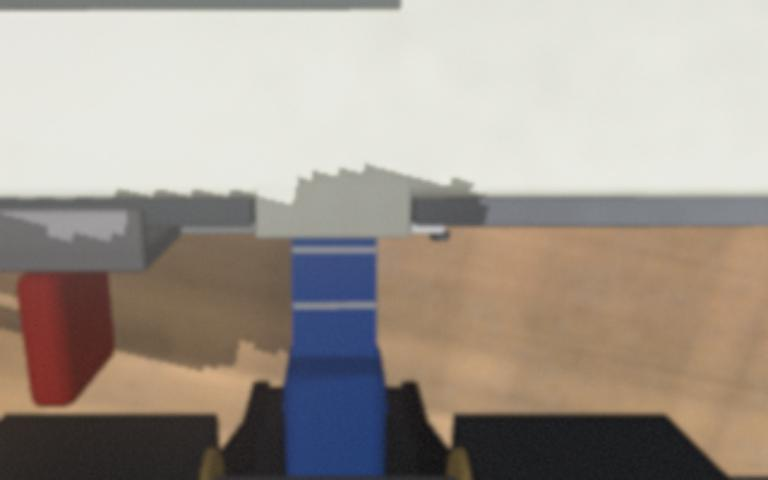

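Line 27 is still just outside the tongue, and the force is −5.6 N, so the lid is starting to lift. Advancing.

Emit:
apply_moves:
  motion: "1 0.2 0 0 0 0 0;1 0.4 0 0 0 0 0;1 0.6 0 0 0 0 0;1 0.6 0 0 0 0 0;1 0.6 0 0 0 0 0;1 0.6 0 0 0 0 0"

```text
time: 13.65
ee_pos: [0.4637, -0.2527, 0.0566]
orientation: [[0.977, 0.213, -0.007], [0.213, -0.977, 0.001], [-0.006, -0.002, -1.0]]
ft_force: [-7.0, -0.7, 3.6]
gripper_width: 0.0217
```

```bash
python3 chk.py
```

```text
13.65 [ 0.46373884 -0.25265946  0.0565632 ] [ 0.39925638 -0.34562466] [-6.97 -0.68  3.56] 0.021690941775378413
wrist 47629 slope -0.0132 z front 0.0712 lift from slope mm 1.76
top 379 slope -0.0271 z front 0.0739 lift from slope mm 3.6
scene 388 slope -0.0197 z front 0.0733 lift from slope mm 2.62
```

Emit:
apply_moves:
  motion: "1 0.2 0 0 0 0 0;1 0.4 0 0 0 0 0;1 0.45 0 0 0 0 0;1 0.45 0 0 0 0 0;1 0.45 0 0 0 0 0;1 0.45 0 0 0 0 0;1 0.45 0 0 0 0 0"

```text
time: 14.5
ee_pos: [0.4677, -0.2518, 0.0566]
orientation: [[0.977, 0.213, -0.007], [0.213, -0.977, 0.001], [-0.007, -0.003, -1.0]]
ft_force: [-6.9, -1.1, 4.0]
gripper_width: 0.0217
```

```bash
python3 chk.py
```

```text
14.5 [ 0.46766946 -0.25176577  0.05656511] [ 0.40328695 -0.34558875] [-6.93 -1.1   4.02] 0.02171725170048122
wrist 49463 slope -0.0215 z front 0.0723 lift from slope mm 2.86
top 296 slope -0.0239 z front 0.0741 lift from slope mm 3.18
scene 361 slope -0.0266 z front 0.0743 lift from slope mm 3.54
```

View pics/w7.png

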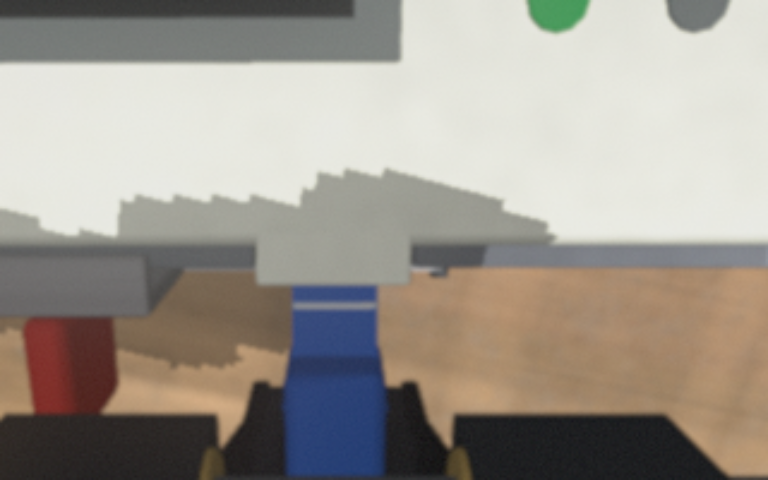

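```bash
python3 - <<'E'
from h import *
c=vision.calibration('wrist'); R=np.array([[.977,.213],[-.213,.977]])
Z=np.load('wrist_now.npz'); Mi=np.linalg.inv(Z['M'])
def f(U,V,z):
    u,v=120+U/2.4-.3,60+V/2.4-.3
    r=Mi[:3,:3]@np.array([(u-c['cx'])/c['fx'],-(v-c['cy'])/c['fy'],-1]); o=Mi[:3,3]; return R@(o+r*(z-o[2])/r[2])[:2]
t=f(335,285,.0735); l=f(335,305,.0634); print('tongue front',t,'line39',l,'depth in',39-(t[0]-l[0])*1000)
E
```

```text
tongue front [ 0.44400061 -0.34592592] line39 [ 0.43658462 -0.34589421] depth in 31.584014473517797
```

The estimates agree: depth is about 32 mm in and lift about 3.2 mm. Settle briefly and hand in.

Emit:
apply_moves:
  motion: "1 0 0 0 0 0 0;1 0 0 0 0 0 0;1 0 0 0 0 0 0;1 0 0 0 0 0 0;1 0 0 0 0 0 0"

```text
time: 15.15
ee_pos: [0.4677, -0.2518, 0.0566]
orientation: [[0.977, 0.213, -0.007], [0.213, -0.977, 0.001], [-0.007, -0.003, -1.0]]
ft_force: [-7.7, -1.2, 3.0]
gripper_width: 0.0217
```

```bash
python3 -c "
from bench import order, monitor
s=monitor.read_state(); print(s['ee_pos'],s['ft_force'],s['gripper_width'],s['qd']); print(order.close_job())"
```

```text
[ 0.46766416 -0.2517699   0.05655694] [-7.69075735 -1.19260305  3.00185276] 0.02172274299839568 [ 0.00892339  0.08396684 -0.05753249  0.0468731   0.07334596 -0.03114064]
the job is handed in; nothing more can be done
None
```

I opened the case and handed the job in at about 15 s, still holding the blue wedge in the notch. No verdict was reported.

- **Catch:** I pushed it left until it hit its stop with about 8 N. The tab moved about 56 mm from its start 3 to 4 mm open, so it stands near 60 mm.
- **Wedge:** I gripped it at 40 N (21.7 mm opening) and pushed it in level and straight. It sits about 1 mm off the notch's middle, and the tool tilt is about 0.4°.
- **Depth:** 31.6 mm in from the 39 mm line in the last picture, and about 32 mm from the tool pose.
- **Lift:** that depth means about 3.2 mm. The lid's slope gave 2.9 mm (wrist camera), 3.2 mm (top) and 3.5 mm (scene). These disagree by about 0.6 mm. The wrist slope is the least certain, as it read −0.4 and −1.4 mm with the lid shut.
- **At hand-in:** the tool was at rest with a steady push of about 7 to 8 N. I had no direct reading of contact with the case, lid or catch. The last picture shows the fingers clear of all three, and I went nowhere near the other things on the bench.

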